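# Stand the larger slate on the easel's sliding ledge

## Task

Take the larger of the two wood-framed slates out of the slotted holder and stand it, tall way up, on the narrow ledge of the small easel, centred, its back flat against the two leaning uprights. The ledge slides on the uprights and may be at any height: lean the slate to the easel's slope and feel for the ledge gently, let go only once the ledge carries the slate, and leave everything else as it is.

Things in the scene. Friction and masses are not known exactly. Their poses are not given: they have to be found in the camera images.
- slate_mid (a point): Centre of the larger slate (body slate): a black writing slate in a light wood frame, the same on both sides, 14 thick (its x) x 100 wide (its y) x 120 tall (its z, up at the start), 0.15 to 0.28 kg. Foot 60 mm below this point along its z. Starts upright in one of the holder's two grooves, top edge 130 mm above the table.
- slate: The same larger slate; this origin is the centre of its underside (foot).
- small_slate_mid (a point): Centre of the smaller slate, a bystander of the same look in the other groove, 14 x 80 x 95 mm; it must stay where it is.
- holder: Fixed wooden block, 130 (x) x 140 (y) x 34 mm high, origin at the centre of its underside on the table. Two grooves run along its y, at x = -30 and x = +30 mm, 16 mm wide, 24 mm deep (floor 10 mm above the table). Either slate may be in either groove.
- easel_foot (a point): Foot of the easel on the white unit: half-way between its two uprights, where the plane of their front faces meets the unit's top, 90 mm above the table. x points level out of the easel's front (away from the robot), y along the ledge, z up. The front faces lean back (towards -x, the robot) by 0.35 rad (20 degrees) from vertical and run 159 mm up the slope from here.
- easel_top (a point): Half-way between the uprights' top ends, on their front plane: 159 mm up the slope from easel_foot; same axes. Uprights: wood, at y = -38 and +38 mm, each 12 wide and 10 thick. Between them (64 mm clear) it is open, so a finger can pass, but for a low crossbar within 20 mm of the foot, and the ledge.
- ledge_low (a point): The LOWEST place of the ledge floor, 40 mm up the slope from easel_foot (fixed point, does not follow the ledge). The sliding ledge's true height differs each time and is not reported: its floor is 40 to 95 mm up the slope from easel_foot. Floor: 70 mm wide (y), 22 mm deep out from the uprights and square to them; then a lip 4 mm thick, 8 mm above the floor. Firm under 60 N.
- unit: The fixed white plastic unit that carries the easel: 160 (x) x 200 (y) x 90 mm high, origin under its centre on the table, same axes as easel_foot, which is at x +30, y 0, z 90 mm of it. A tilt-out bin of tape rolls stands open at its front (+x), reaching 100 mm from the centre, below 90 mm high. Do not press the slate on unit, easel or ledge with over 60 N.
- staple_remover: Chrome staple remover, 47 x 18 x 24 mm, lying loose on the unit's top beside the easel, about 80 mm to its +y side; origin at its underside.
- tumbler: Glass tumbler of pens, 76 mm wide, 100 mm high, pens to 155 mm; origin at its underside.
- craft_box: Latched mint-green craft box, 100 x 150 x 64 mm; origin at its underside.
- dispenser: Black plastic tape dispenser, 55 x 140 x 80 mm; origin at its underside.
- tape_roll: Tape roll lying flat, 90 mm across, 24 mm high; origin at its underside.
Things that resemble listed ones, but are neither listed nor needed, are in the scene too. Several things have the shape of the holder; the one meant has the colours described above.

How it is judged:
By the outcome, as a careful person would: the job done as asked, in the order asked, and still so for the second after the job is handed in, with the robot touching nothing.
It also fails if it takes over 40 s, if anything falls off the work surface, if the arm or the gripper's body presses on something with over 40 N, if the wrist force passes 120 N, or if a joint passes its speed limit or range.

## Robot

A 7-joint arm with a two-finger parallel gripper is mounted at the origin on the work surface. World frame = base frame: x ahead of the robot, y to its left, z up, the work surface at z = 0. Lengths are in m, angles in rad, forces in N, time in s.
With the tool pointing down it reaches from about 0.425 to 0.875 m from the base axis. Payload 4.7 kg.
Tool frame: the origin (TCP) lies where the fingers leave the gripper's body, on its centre line; the fingertips stand 70 mm ahead of it and the grasp point (between the pads) lies 51 mm ahead of it; z points along the fingers, y is the line along which they close (so a half turn about z gives the same grasp; the last joint's range is limited). The gripper opens to 87 mm and grips with 3 to 60 N. Pads are 19 mm wide; open, the fingers measure 117 mm over their backs; the gripper's body (75 mm by 190 mm) begins 51 mm behind the grasp point.
Start: joints at [-1.174, 0.321, -0.07, 1.45, 0.023, 1.371, -0.057], TCP at [0.243, 0.603, 0.292] pointing down, gripper open.
Joint ranges: [-2.86, 2.86], [-0.3, 2.09], [-1.38, 1.24], [0.06, 2.45], [-1.56, 4.7], [0.09, 2.05], [-2.69, 2.69]. Speed limits (rad/s): [2.57, 2.57, 3.14, 3.14, 3.14, 3.14, 3.14].

## Interface

Orientations are given as a rotation vector (axis times angle).
In Python, from bench import get_state, get_image, get_calibration, close_job gives the robot as it stands.
- The arm moves only by the tool send_rows, never from a script. Its argument "rows" is a list of rows, each an object of numbers: "hand": the finger opening in mm, from 0 to 87; "x", "y", "z": the shift along the world's x, y, z in mm; "roll": the turn about the world's z in degrees. A call has 1 to 10 rows; each row shifts and turns the commanded pose from where the row before left it; what a row does not reach is not made up. A row lasts 1/10 s, in which the tool goes at most 50 mm and 8.59 degrees, less where a joint would pass 70% of its speed; a pose out of reach is approached as far as the arm can. A call is refused whole if a number of a shift passes 50 or a number of a turn 8.59, either way. A call with a gripper value outside its range is refused whole. The fingers move at their own pace and stop on an object; "force" is the grip in N (left out, the last holds). Time passes only in rows, so rows that do not move let the fingers close. It gives the time, the measured TCP pose, the force, the opening and the grip force at its end, in the units of the state.
- get_state(): the state, without advancing time (a new reading comes with each control period).
- get_image(name): name is "scene" or "top" or "wrist"; returns the picture (420x560x3 uint8, blue, green, red); there is no depth.
- get_calibration(name): a dict with "mtx" (3x3 intrinsics, pixels), "D" ([k1, k2, p1, p2, k3] as OpenCV has them; the pictures are not rectified), "world_from_camera" (4x4, takes a point from camera to world coordinates). Camera axes: x right, y down, z forward; pixel columns grow to the right and rows downward; lengths in m; the calibration is good to about 2 mm. A picture is of the moment at which its call begins: read the wrist's pose just before it. get_calibration takes no time and is no camera call; for the wrist camera it gives the pose at the moment of the call.
- close_job(): hands the job in; it is judged then, once.
The state is a dict: "time": time; "joint_positions": joint angles; "qd": joint speeds; "joint_torque": joint torques, N m; "position": TCP position; "tool_rot": TCP orientation; "ft_force": force on the tool from outside, world axes, zero at the start; "torque": the same for the moment, N m; "grip_width": opening from 0.0 (shut) to 1.0 (fully open); "grip_force": force on a finger pad.
Only numpy, scipy, OpenCV 4.12 (cv2) and the standard library are available. Lean on these libraries where they do the work, as an engineer would, in place of code of your own. Each camera call takes 0.05 s, during which the arm holds its last target. There are 200 camera calls.

## Working session

There is one attempt and no reset: what is moved stays moved. The work goes in short steps, Python scripts to look and compute and a tool call to move; the robot and the scene stay as the last step left them, time stands still between calls to the robot, and variables do not carry over. Pictures are saved under pics/ and viewed, at most 10 in all, crops included, and the job is handed in when it is done.

Besides the shell and the picture viewer there is one more tool, called after ">>>" as a command line: name --argument value ..., lists and objects as JSON in quotes. send_rows: Moves the arm, as the interface text tells. Its arguments: {"type":"object","properties":{"rows":{"type":"array","items":{"type":"object","properties":{"hand":{"type":"number"},"x":{"type":"number"},"y":{"type":"number"},"z":{"type":"number"},"roll":{"type":"number"}}}},"force":{"type":"number"}},"required":["rows"]}

```bash
mkdir -p pics; cat > h.py <<'E'
import numpy as np,cv2
from bench import *
def grab(n,f):
    c=get_calibration(n); im=get_image(n); cv2.imwrite(f'pics/{f}.png',im); np.savez(f'pics/{f}.npz',K=np.array(c['mtx']),D=np.array(c['D']),T=np.array(c['world_from_camera'])); return im
def load(f):
    z=np.load(f'pics/{f}.npz'); return z['K'],z['D'],z['T']
def ray(f,uv):
    K,D,T=load(f); p=cv2.undistortPoints(np.array(uv,float).reshape(-1,1,2),K,D)[:,0]
    d=np.c_[p,np.ones(len(p))]@T[:3,:3].T; return T[:3,3],d
def plane(f,uv,z):
    o,d=ray(f,uv); return o+d*((z-o[2])/d[:,2])[:,None]
def tri(f1,uv1,f2,uv2):
    o1,d1=ray(f1,uv1);o2,d2=ray(f2,uv2);out=[]
    for a,b in zip(d1,d2):
        s=np.linalg.lstsq(np.c_[a,-b],o2-o1,rcond=None)[0]; p,q=o1+s[0]*a,o2+s[1]*b; out.append([*(p+q)/2,np.linalg.norm(p-q)])
    return np.array(out)
def proj(f,P):
    K,D,T=load(f); Ti=np.linalg.inv(T); r=cv2.Rodrigues(Ti[:3,:3])[0]
    return cv2.projectPoints(np.array(P,float).reshape(-1,1,3),r,Ti[:3,3],K,D)[0][:,0]
E
python3 - <<'E'
from h import *
a=grab('scene','s0');b=grab('top','t0')
for n,i in(('s0b',a),('t0b',b)): cv2.imwrite(f'pics/{n}.png',cv2.resize(i,(800,600),interpolation=cv2.INTER_CUBIC))
s=get_state();print(s['time'],s['position'],s['tool_rot'],s['grip_width'])
E
```

```text
0.1 [0.24269289 0.60259538 0.29125271] [-5.97526188e-01 -3.08402231e+00  2.70872007e-03] 0.998216240036733
```

View pics/s0b.png

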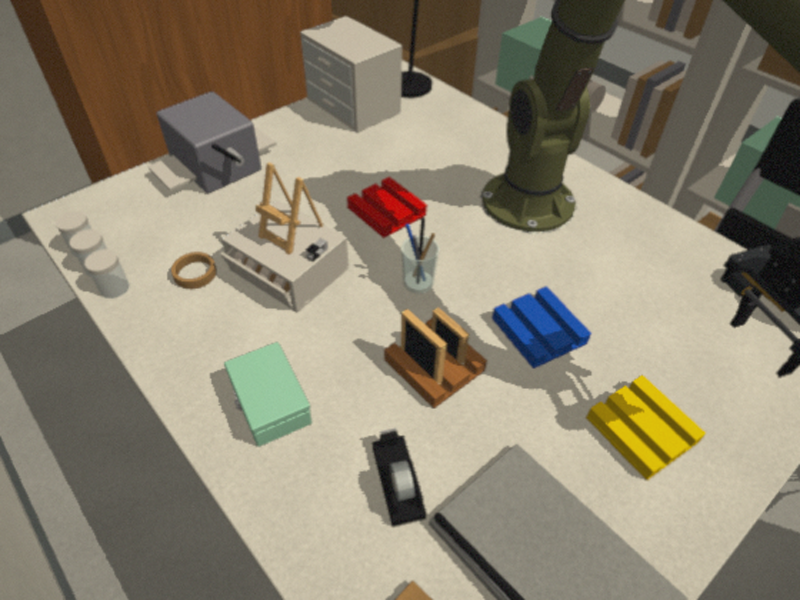

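View pics/t0b.png

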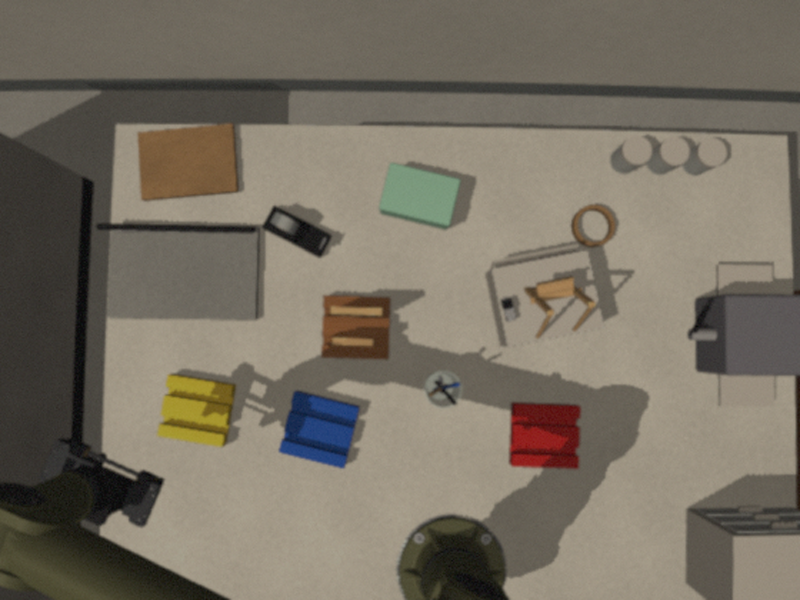

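The scene view shows the holder at (435,358), with the larger slate in its left groove. The easel on the white unit is at (283,215). The top view has the holder at (356,327), the larger slate's top edge at (356,311), and the easel with its ledge at (555,289). I'll take closer crops of both.

```bash
python3 - <<'E'
from h import *
t=cv2.imread('pics/t0.png');s=cv2.imread('pics/s0.png')
# crops 100x75 at 4x
r=lambda i,x,y,w=100,h=75:cv2.resize(i[y:y+h,x:x+w],(400,300),interpolation=cv2.INTER_CUBIC)
im=np.vstack([np.hstack([r(t,200,190),r(t,335,165)]),np.hstack([r(s,260,210),r(s,150,110)])])
cv2.imwrite('pics/c1.png',im)
hsv=cv2.cvtColor(t,cv2.COLOR_BGR2HSV)
for (x,y) in [(249,218),(247,239),(249,229),(388,203)]: print(x,y,hsv[y,x])
E
```

```text
249 218 [ 17 124 160]
247 239 [ 16 123 153]
249 229 [ 13 155  97]
388 203 [ 16 121 158]
```

View pics/c1.png

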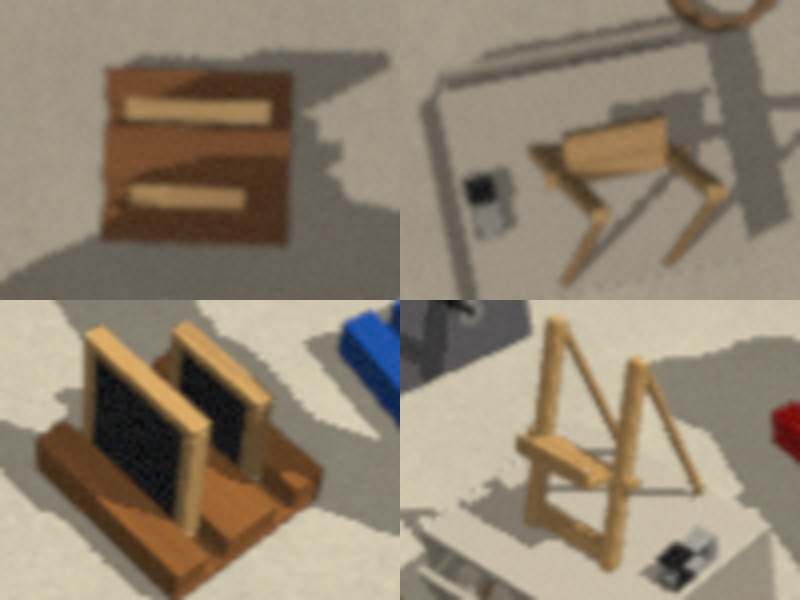

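The crop shows the larger slate's top edge from (125,97) to (271,123). The upright tops are at about (603,212) and (720,193) in the top view, and (639,361) and (556,318) in the scene view. I'll work out coordinates from these.

```bash
python3 - <<'E'
from h import *
t=cv2.imread('pics/t0.png');hsv=cv2.cvtColor(t,cv2.COLOR_BGR2HSV)
m=cv2.inRange(hsv,(10,60,125),(25,160,255)); m[:190]=0;m[265:]=0;m[:,:200]=0;m[:,300:]=0
for c in cv2.findContours(m,0,1)[0]:
    if cv2.contourArea(c)<20: continue
    r=cv2.minAreaRect(c); p=cv2.boxPoints(r); P=plane('t0',p,.13 if r[0][1]<228 else .105); d=P-np.roll(P,1,0); L=np.linalg.norm(d,axis=1);k=L.argmax()
    print(r[0],P.mean(0),L,np.degrees(np.arctan2(d[k,1],d[k,0])))
P=plane('t0',np.array([(106,68),(292,71),(288,245),(102,240)])/4+[200,190],.034);print('holder',P,P.mean(0))
T=lambda x,y:(335+(x-400)/4,165+y/4); S=lambda x,y:(150+(x-400)/4,110+(y-300)/4)
R=tri('t0',[T(601,213),T(719,194),T(563,133),T(665,117)],'s0',[S(639,361),S(556,318),S(599,474),S(519,438)]);print(R)
print(load('t0')[2][:3,3])
s=get_state();c=np.array(get_calibration('wrist')['world_from_camera']);print(c.round(3),s['position'],get_calibration('wrist')['mtx'])
E
```

```text
(246.0, 238.5) [0.47856504 0.21052185 0.105     ] [0.01402803 0.07872761 0.01402446 0.07867706] -89.18492279326156
(248.5147247314453, 216.6464385986328) [0.53896486 0.2030931  0.13      ] [0.09730536 0.01681209 0.09738894 0.01680406] -91.58496165604261
holder [[0.57128403 0.27475415 0.034     ]
 [0.57098174 0.13614475 0.034     ]
 [0.4418243  0.13728132 0.034     ]
 [0.44354788 0.27511571 0.034     ]] [0.50690949 0.20582398 0.034     ]
[[ 0.53338941 -0.14894065  0.23549403  0.00341929]
 [ 0.54751413 -0.22586553  0.23471196  0.00092372]
 [ 0.58685034 -0.13592509  0.17614927  0.00996432]
 [ 0.60175823 -0.20887804  0.16929059  0.00377135]]
[0.48082241 0.13107501 1.37782652]
[[ 0.373  0.898  0.234  0.178]
 [ 0.928 -0.36  -0.096  0.629]
 [-0.002  0.253 -0.967  0.384]
 [ 0.     0.     0.     1.   ]] [0.24269289 0.60259538 0.29125271] [[368.49278829   0.         279.89632405]
 [  0.         368.49278829 208.28159181]
 [  0.           0.           1.        ]]
```

>>> send_rows --rows '[{"x": 29,"y": -40,"roll": -8.5,"hand": 40},{"x": 29,"y": -40,"roll": -8.5},{"x": 29,"y": -40,"roll": -8.5},{"x": 29,"y": -40,"roll": -8.5},{"x": 29,"y": -40,"roll": -8.5},{"x": 29,"y": -40,"roll": -8.5},{"x": 29,"y": -40,"roll": -8.5},{"x": 29,"y": -40,"roll": -8.5},{"x": 29,"y": -40},{"x": 29,"y": -40}]'

```text
schema error: expected keys hand, x, y, z, roll
```

```bash
python3 - <<'E'
from h import *
grab('wrist','w1');s=get_state();print(s['time'],s['position'],s['tool_rot'],s['joint_positions'])
E
```

```text
0.15 [0.24271326 0.60264609 0.29142961] [-5.97563233e-01 -3.08405692e+00  2.24128852e-03] [-1.17387587  0.32163299 -0.07010594  1.45138695  0.02261889  1.37079742
 -0.05690219]
```

>>> send_rows --rows '[{"x": 3,"y": -45,"z": 10,"roll": 5},{"x": 3,"y": -45,"z": 10,"roll": 5},{"x": 3,"y": -45,"z": 10},{"x": 3,"y": -45,"z": 10},{"x": 3,"y": -45,"z": 10},{"x": 3,"y": -45,"z": 10},{"x": 3,"y": -45},{"x": 3,"y": -45},{"x": 3,"y": -45},{}]'

```text
schema error: expected keys hand, x, y, z, roll
```

```bash
python3 - <<'E'
from h import *
a=grab('wrist','w2');s=get_state();print(s['time'],s['position'],s['tool_rot'],s['joint_positions'])
b=cv2.imread('pics/w1.png')
cv2.imwrite('pics/w12.png',np.hstack([cv2.resize(b[:,60:500],(314,300)),cv2.resize(a,(400,300))]))
E
```

```text
0.2 [0.24273103 0.60272266 0.29157596] [-5.97545911e-01 -3.08407609e+00  1.77730751e-03] [-1.17389197  0.32154802 -0.07008622  1.4512051   0.02258056  1.37076875
 -0.05687476]
```

View pics/w2.png

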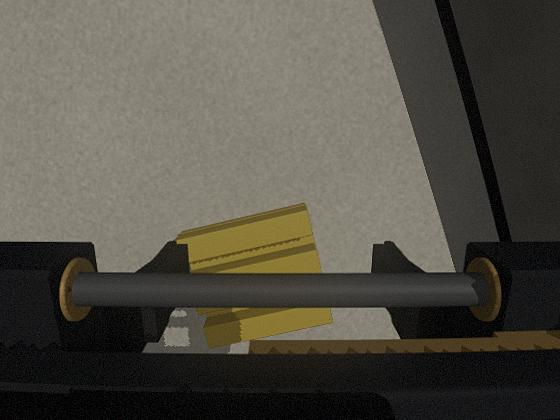

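View pics/w1.png

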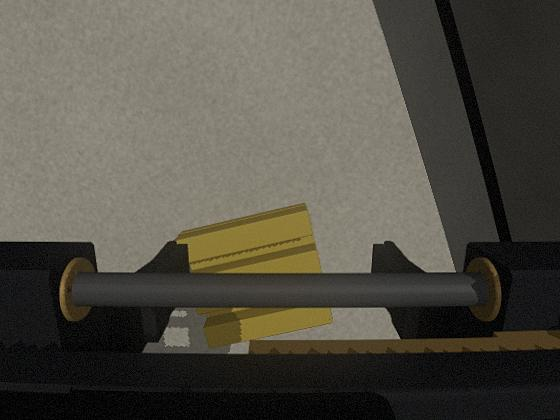

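The two identical wrist views show only the yellow decoy at (260,270), because both move calls were refused: every key is required in each row. The fingers hide the lower half of the wrist picture, so I'll aim to keep targets on the tool's +x side.

>>> send_rows --rows '[{"x": 29,"y": -40,"z": 0,"roll": -8.5,"hand": 40},{"x": 29,"y": -40,"z": 0,"roll": -8.5,"hand": 40},{"x": 29,"y": -40,"z": 0,"roll": -8.5,"hand": 40},{"x": 29,"y": -40,"z": 0,"roll": -8.5,"hand": 40},{"x": 29,"y": -40,"z": 0,"roll": -8.5,"hand": 40},{"x": 29,"y": -40,"z": 0,"roll": -8.5,"hand": 40},{"x": 29,"y": -40,"z": 0,"roll": -8.5,"hand": 40},{"x": 29,"y": -40,"z": 0,"roll": -8.5,"hand": 40},{"x": 29,"y": -40,"z": 0,"roll": 0,"hand": 40},{"x": 29,"y": -40,"z": 0,"roll": 0,"hand": 40}]'

```text
time: 1.2
position: [0.5335, 0.2012, 0.2924]
tool_rot: [-2.22, -2.223, -0.001]
ft_force: [-0.1, 0.9, -0.2]
grip_width: 0.46
grip_force: 0.0
```

>>> send_rows --rows '[{"x": 0,"y": -45,"z": 10,"roll": 0,"hand": 40},{"x": 0,"y": -45,"z": 10,"roll": 0,"hand": 40},{"x": 0,"y": 0,"z": 0,"roll": 0,"hand": 40}]'

```text
time: 1.5
position: [0.5342, 0.1045, 0.3141]
tool_rot: [2.231, 2.207, 0.001]
ft_force: [-0.9, 0.6, 0.6]
grip_width: 0.458
grip_force: 0.0
```

```bash
python3 - <<'E'
from h import *
grab('wrist','w1');s=get_state();print(s['time'],s['position'],s['tool_rot'],s['joint_positions'])
E
```

```text
1.55 [0.53355924 0.10876935 0.31331838] [2.22737554 2.21372295 0.0023398 ] [-0.64212572  0.08192755  0.41794303  1.69966419 -0.03366064  1.36521379
 -0.22476565]
```

>>> send_rows --rows '[{"x": 3,"y": -45,"z": 10,"roll": 5,"hand": 40},{"x": 3,"y": -45,"z": 10,"roll": 5,"hand": 40},{"x": 3,"y": -45,"z": 10,"roll": 0,"hand": 40},{"x": 3,"y": -45,"z": 10,"roll": 0,"hand": 40},{"x": 3,"y": -45,"z": 10,"roll": 0,"hand": 40},{"x": 3,"y": -45,"z": 0,"roll": 0,"hand": 40},{"x": 3,"y": -45,"z": 0,"roll": 0,"hand": 40},{"x": 3,"y": -45,"z": 0,"roll": 0,"hand": 40},{"x": 3,"y": -40,"z": 0,"roll": 0,"hand": 40},{"x": 0,"y": 0,"z": 0,"roll": 0,"hand": 40}]'

```text
time: 2.55
position: [0.5584, -0.2924, 0.3613]
tool_rot: [2.027, 2.399, -0.007]
ft_force: [-1.1, -0.7, -0.1]
grip_width: 0.458
grip_force: 0.0
```

```bash
python3 - <<'E'
from h import *
a=grab('wrist','w2');s=get_state();print(s['time'],s['position'],s['tool_rot'],s['joint_positions'])
b=cv2.imread('pics/w1.png')
cv2.imwrite('pics/w12.png',np.vstack([a[:300],b[:300]]))
E
```

```text
2.6 [ 0.55938773 -0.28902891  0.361294  ] [-2.02234501 -2.40323476  0.00312611] [-0.1312001   0.29967876  0.72318038  1.41923021 -0.19527809  1.49708841
  0.75588676]
```

View pics/w12.png

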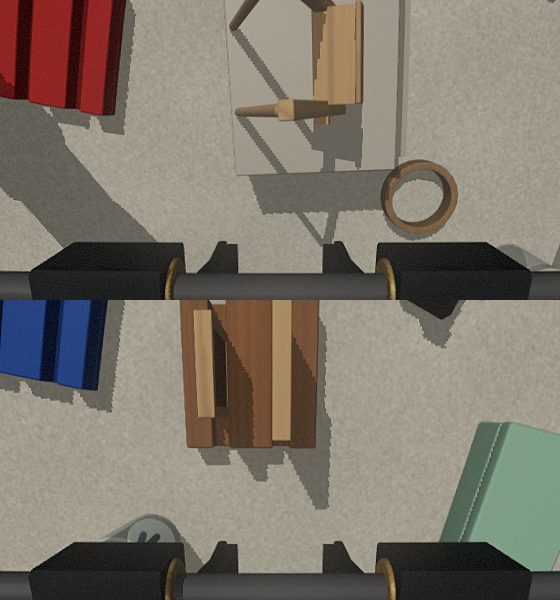

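The easel view is cut off at the top: ledge at (335,50), −y upright top at (287,110). The slate view is cut off as well, with the larger slate at (282,370). I'll step back toward +y and look again.

>>> send_rows --rows '[{"x": 0,"y": 35,"z": 0,"roll": 0,"hand": 40},{"x": 0,"y": 35,"z": 0,"roll": 0,"hand": 40},{"x": 0,"y": 0,"z": 0,"roll": 0,"hand": 40}]'

```text
time: 2.9
position: [0.5622, -0.2078, 0.3616]
tool_rot: [-2.001, -2.418, -0.007]
ft_force: [0.7, 0.3, 0.8]
grip_width: 0.457
grip_force: 0.0
```

```bash
python3 - <<'E'
from h import *
a=grab('wrist','w3');s=get_state();print(s['time'],s['position'],s['tool_rot'])
E
```

```text
2.95 [ 0.56153825 -0.21081968  0.36181784] [-2.00509642 -2.41603921 -0.00390755]
```

>>> send_rows --rows '[{"x": -2,"y": 45,"z": -8,"roll": -5,"hand": 40},{"x": -2,"y": 45,"z": -8,"roll": -5,"hand": 40},{"x": -2,"y": 45,"z": -8,"roll": 0,"hand": 40},{"x": -2,"y": 45,"z": -8,"roll": 0,"hand": 40},{"x": -2,"y": 45,"z": -8,"roll": 0,"hand": 40},{"x": -2,"y": 45,"z": 0,"roll": 0,"hand": 40},{"x": -2,"y": 45,"z": 0,"roll": 0,"hand": 40},{"x": -2,"y": 45,"z": 0,"roll": 0,"hand": 40},{"x": 0,"y": 0,"z": 0,"roll": 0,"hand": 40}]'

```text
time: 3.85
position: [0.5419, 0.1525, 0.3216]
tool_rot: [-2.203, -2.235, -0.002]
ft_force: [0.4, 0.3, -0.2]
grip_width: 0.457
grip_force: 0.0
```

```bash
python3 - <<'E'
from h import *
b=grab('wrist','w4');s=get_state();print(s['time'],s['position'],s['tool_rot'])
a=cv2.imread('pics/w3.png')
r=lambda i,x,y:cv2.resize(i[y:y+300,x:x+200],(400,600),interpolation=cv2.INTER_CUBIC)
cv2.imwrite('pics/w34.png',np.hstack([r(a,200,0),r(b,150,0)]))
E
```

```text
3.9 [0.54270657 0.14802647 0.32168983] [-2.20972586e+00 -2.23161096e+00  4.90561579e-04]
```

View pics/w34.png

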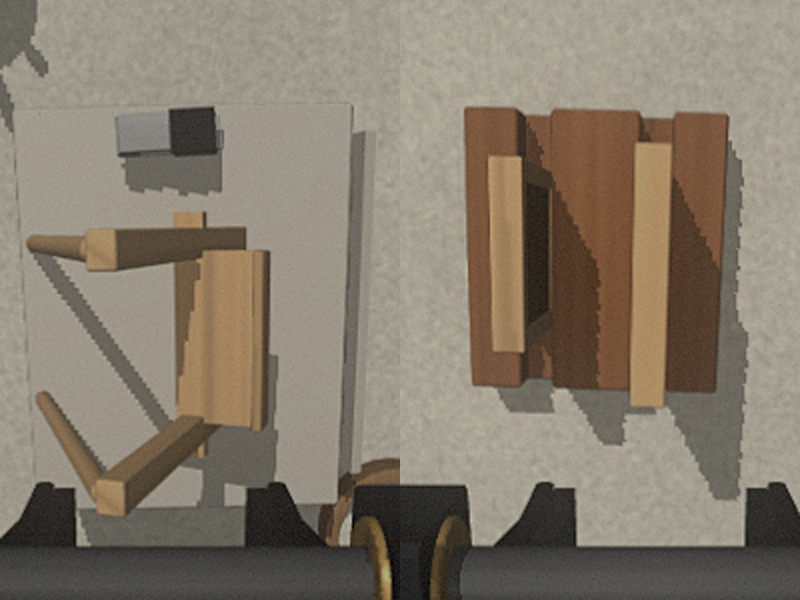

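In this view the upright caps' front edges are at about (118,249) and (127,497), and the ledge lip runs from (269,251) to (265,430). The larger slate's top edge has corners (636,142), (671,144), (664,406) and (630,404).

```bash
python3 - <<'E'
from h import *
E=lambda *p:np.array(p)/2+[200,0]; H=lambda *p:(np.array(p)-[400,0])/2+[150,0]
S=plane('w4',H((636,142),(671,144),(664,406),(630,404)),.13);print('slate',S.mean(0),np.linalg.norm(S-np.roll(S,1,0),axis=1),np.degrees(np.arctan2(*(S[0]+S[1]-S[2]-S[3])[[0,1]])))
print('holder',plane('w4',H((465,108),(727,114),(714,391),(473,385)),.034))
U=plane('w3',E((118,249),(126.5,497)),.2394);d=U[0]-U[1];yaw=np.arctan2(-d[0],d[1]);print(U,np.linalg.norm(d),np.degrees(yaw),'top mid',U.mean(0))
R=plane('w3',E((113,106),(352,103),(335,503),(34,503)),.09)
print('unit',R)
x=np.array([np.cos(yaw),np.sin(yaw),0]);y=np.array([-x[1],x[0],0])
for f in(40,60,70,80,95):
    z=.09+((f+8)*np.cos(.35)+22*np.sin(.35))/1000
    L=plane('w3',E((253,251),(251,430)),z); r=(L.mean(0)-U.mean(0))
    print(f,np.linalg.norm(L[0]-L[1]),r@x,'exp',((159-f-8)*np.sin(.35)+22*np.cos(.35))/1000,r@y, np.degrees(np.arctan2(-(L[0]-L[1])[0],(L[0]-L[1])[1])))
E
```

```text
slate [0.53694221 0.20196839 0.13      ] [0.09889266 0.01285436 0.09897097 0.01353885] 0.7503278942576789
holder [[0.44413076 0.27699297 0.034     ]
 [0.57193677 0.2755625  0.034     ]
 [0.56997642 0.13737401 0.034     ]
 [0.44222442 0.13867195 0.034     ]]
[[ 0.53865713 -0.14802098  0.2394    ]
 [ 0.55436539 -0.22168899  0.2394    ]] 0.07532413143812249 12.036932199651297 top mid [ 0.54651126 -0.18485499  0.2394    ]
unit [[ 0.51741572 -0.08948664  0.09      ]
 [ 0.62661428 -0.06675832  0.09      ]
 [ 0.66675427 -0.26102769  0.09      ]
 [ 0.51039103 -0.29083853  0.09      ]]
40 0.0770606574264352 0.05042315378222666 exp 0.05872785631019744 -0.005316809671675655 11.879440234991257
60 0.07242461353852502 0.048120546719502624 exp 0.05186990016108841 -0.0023977116411468147 11.879440234991282
70 0.07010659159456993 0.046969243188140615 exp 0.048440922086533895 -0.0009381626258823669 11.879440234991295
80 0.0677885696506148 0.0458179396567786 exp 0.04501194401197938 0.0005213863893820523 11.879440234991312
95 0.06431153673468214 0.04409098435973546 exp 0.039868476900147616 0.002710709912278707 11.879440234991243
```

The easel yaw is about 11.8° and the ledge floor about 73 mm up the slope. The slate is centred at (0.537, 0.202) with yaw −0.7°. I'll move above the slate.

>>> send_rows --rows '[{"x": -3,"y": 28,"z": -40,"roll": -1.3,"hand": 40},{"x": -3,"y": 26,"z": -40,"roll": 0,"hand": 40},{"x": 0,"y": 0,"z": 0,"roll": 0,"hand": 40},{"x": 0,"y": 0,"z": 0,"roll": 0,"hand": 40}]'

```text
time: 4.3
position: [0.5376, 0.1961, 0.2415]
tool_rot: [2.245, 2.197, -0.004]
ft_force: [1.3, -0.8, 0.3]
grip_width: 0.46
grip_force: 0.0
```

>>> send_rows --rows '[{"x": -0.5,"y": 6,"z": -20,"roll": 0.5,"hand": 40},{"x": 0,"y": 0,"z": -25,"roll": 0,"hand": 40},{"x": 0,"y": 0,"z": -25,"roll": 0,"hand": 40},{"x": 0,"y": 0,"z": -13,"roll": 0,"hand": 40},{"x": 0,"y": 0,"z": 0,"roll": 0,"hand": 40},{"x": 0,"y": 0,"z": 0,"roll": 0,"hand": 40}]'

```text
time: 4.9
position: [0.5385, 0.2024, 0.1608]
tool_rot: [2.236, 2.205, 0.003]
ft_force: [-0.6, -0.2, 0.1]
grip_width: 0.456
grip_force: 0.0
```

>>> send_rows --force 20 --rows '[{"x": 0,"y": 0,"z": 0,"roll": 0,"hand": 5},{"x": 0,"y": 0,"z": 0,"roll": 0,"hand": 5},{"x": 0,"y": 0,"z": 0,"roll": 0,"hand": 5},{"x": 0,"y": 0,"z": 0,"roll": 0,"hand": 5},{"x": 0,"y": 0,"z": 0,"roll": 0,"hand": 5},{"x": 0,"y": 0,"z": 0,"roll": 0,"hand": 5}]'

```text
time: 5.5
position: [0.5374, 0.2031, 0.1596]
tool_rot: [2.235, 2.207, 0.001]
ft_force: [-0.6, 0.5, 2.6]
grip_width: 0.153
grip_force: 20.0
```

>>> send_rows --rows '[{"x": 0,"y": 0,"z": 15,"roll": 0,"hand": 5},{"x": 0,"y": 0,"z": 30,"roll": 0,"hand": 5},{"x": 0,"y": 0,"z": 40,"roll": 0,"hand": 5},{"x": 0,"y": 0,"z": 45,"roll": 0,"hand": 5},{"x": 0,"y": 0,"z": 45,"roll": 0,"hand": 5},{"x": 0,"y": -10,"z": 30,"roll": 0,"hand": 5},{"x": 4,"y": -30,"z": 10,"roll": 2.5,"hand": 5}]'

```text
time: 6.2
position: [0.5412, 0.1665, 0.3788]
tool_rot: [2.178, 2.263, 0.01]
ft_force: [0.0, -0.4, -2.4]
grip_width: 0.157
grip_force: 20.0
```

>>> send_rows --rows '[{"x": 5,"y": -40,"z": 0,"roll": 2.5,"hand": 5},{"x": 5,"y": -40,"z": 0,"roll": 2.5,"hand": 5},{"x": 5,"y": -40,"z": 0,"roll": 2.5,"hand": 5},{"x": 5,"y": -40,"z": 0,"roll": 2.5,"hand": 5},{"x": 5,"y": -40,"z": 0,"roll": 0,"hand": 5},{"x": 5,"y": -40,"z": 0,"roll": 0,"hand": 5},{"x": 5,"y": -40,"z": 0,"roll": 0,"hand": 5},{"x": 3,"y": -35,"z": 0,"roll": 0,"hand": 5},{"x": 2,"y": -20,"z": 0,"roll": 0,"hand": 5},{"x": 0,"y": -5,"z": 0,"roll": 0,"hand": 5}]'

```text
time: 7.2
position: [0.5802, -0.1806, 0.3746]
tool_rot: [1.988, 2.432, -0.003]
ft_force: [-0.5, -0.4, -2.7]
grip_width: 0.157
grip_force: 20.0
```

>>> send_rows --rows '[{"x": 0,"y": 0,"z": 0,"roll": 0,"hand": 5},{"x": 0,"y": 0,"z": 0,"roll": 0,"hand": 5},{"x": 0,"y": 0,"z": 0,"roll": 0,"hand": 5}]'

```text
time: 7.5
position: [0.5817, -0.1748, 0.3743]
tool_rot: [-1.978, -2.44, -0.001]
ft_force: [1.0, -0.4, -2.2]
grip_width: 0.161
grip_force: 20.0
```

```bash
python3 - <<'E'
from h import *
s=get_state();print(s['time'],s['position'],s['tool_rot'],np.degrees(2*np.arctan2(s['tool_rot'][1],s['tool_rot'][0])),s['ft_force'],s['grip_width'],s['grip_force'])
E
```

```text
7.5 [ 0.58165762 -0.1747943   0.37427188] [-1.97763699e+00 -2.43999113e+00 -1.43519208e-03] -258.05021885907564 [ 1.00054564 -0.41637072 -2.20816417] 0.16065868913772943 19.99920900212601
```

>>> send_rows --rows '[{"x": 0.5,"y": -2,"z": -15,"roll": 0,"hand": 5},{"x": 0,"y": 0,"z": -15,"roll": 0,"hand": 5},{"x": 0,"y": 0,"z": -9,"roll": 0,"hand": 5},{"x": 0,"y": 0,"z": 0,"roll": 0,"hand": 5},{"x": 0,"y": 0,"z": 0,"roll": 0,"hand": 5},{"x": 0,"y": 0,"z": 0,"roll": 0,"hand": 5}]'

```text
time: 8.1
position: [0.582, -0.1792, 0.3358]
tool_rot: [1.982, 2.437, 0.001]
ft_force: [-0.6, 0.3, -2.2]
grip_width: 0.157
grip_force: 20.0
```

```bash
python3 - <<'E'
from h import *
a=grab('scene','s5');b=grab('wrist','w5')
s=get_state();print(s['time'],s['position'],np.degrees(2*np.arctan2(s['tool_rot'][1],s['tool_rot'][0])),s['ft_force'])
cv2.imwrite('pics/sw5.png',np.vstack([cv2.resize(a[80:200,130:270],(560,480),interpolation=cv2.INTER_CUBIC)[:480],cv2.resize(b[150:300,:],(560,150))[:115]]))
E
```

```text
8.2 [ 0.58206287 -0.17921305  0.3359504 ] 101.76248625017979 [-0.78032088  0.52878791 -2.77689729]
```

View pics/sw5.png

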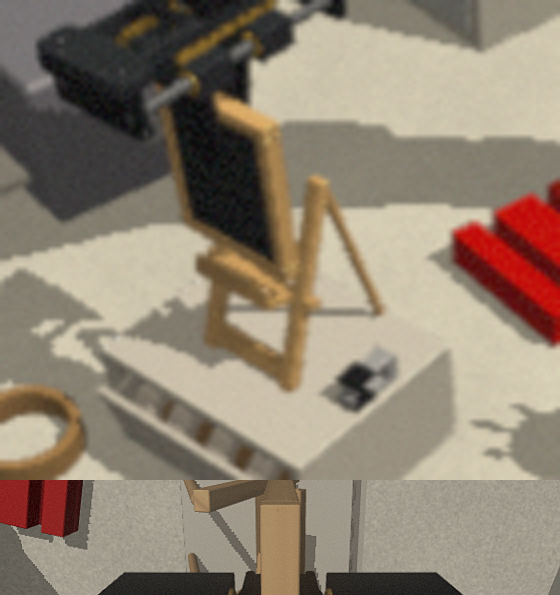

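The scene crop shows the slate upright just above the ledge: its front bottom corners are at (182,217) and (273,265), and the lip ends are at (200,258) and (265,303). The wrist strip shows the slate's near top end at about (281,502). I'll compute its lateral offset.

```bash
python3 - <<'E'
from h import *
F=np.array([.599,-.174,0]);a=np.radians(11.8);x=np.array([np.cos(a),np.sin(a),0]);y=np.array([-x[1],x[0],0])
z=.336-.1497
P=plane('s5',np.array([(182,217),(273,265)])/4+[130,80],z);print('foot corners',(P-F)@x,(P-F)@y)
P=plane('w5',[(261,172),(302,172)],z+.12);print('top end',(P-F)@x,(P-F)@y)
print('tcp',(np.array([.582,-.1785,0])-F)@x,(np.array([.582,-.1785,0])-F)@y)
for f in (70,76):
    zz=.09+((f+8)*np.cos(.35)+26*np.sin(.35))/1000
    P=plane('s5',np.array([(200,255),(265,298)])/4+[130,80],zz);print('lip',(P-F)@x,(P-F)@y)
b=cv2.imread('pics/w5.png');cv2.imwrite('pics/w5c.png',cv2.resize(b[120:250,220:340],(720,600)))
E
```

```text
foot corners [-0.01644232 -0.01777937] [-0.05747632  0.02951858]
top end [-0.02390619 -0.01015439] [0.04818962 0.04818918]
tcp -0.01756097784223672 -0.0009284703681171475
lip [-0.00581392 -0.00075975] [-0.03174116  0.0361856 ]
lip [-0.00149099  0.00352453] [-0.02593849  0.04146883]
```

>>> send_rows --rows '[{"x": -0.3,"y": 1.5,"z": -2,"roll": 0,"hand": 5},{"x": 0,"y": 0,"z": -3,"roll": 0,"hand": 5},{"x": 0,"y": 0,"z": -3,"roll": 0,"hand": 5},{"x": 0,"y": 0,"z": -2,"roll": 0,"hand": 5},{"x": 0,"y": 0,"z": -1,"roll": 0,"hand": 5},{"x": 0,"y": 0,"z": -1,"roll": 0,"hand": 5},{"x": 0,"y": 0,"z": 0,"roll": 0,"hand": 5}]'

```text
time: 8.9
position: [0.5815, -0.1775, 0.3232]
tool_rot: [-1.982, -2.437, 0.0]
ft_force: [0.6, 0.0, -2.5]
grip_width: 0.157
grip_force: 20.0
```

>>> send_rows --rows '[{"x": 0,"y": 0,"z": -1,"roll": 0,"hand": 5},{"x": 0,"y": 0,"z": -1,"roll": 0,"hand": 5},{"x": 0,"y": 0,"z": -1,"roll": 0,"hand": 5},{"x": 0,"y": 0,"z": 0,"roll": 0,"hand": 5}]'

```text
time: 9.3
position: [0.5814, -0.1775, 0.3201]
tool_rot: [-1.982, -2.437, 0.0]
ft_force: [0.2, -0.5, -2.2]
grip_width: 0.161
grip_force: 20.0
```

>>> send_rows --rows '[{"x": 0,"y": 0,"z": -1,"roll": 0,"hand": 5},{"x": 0,"y": 0,"z": -1,"roll": 0,"hand": 5},{"x": 0,"y": 0,"z": -1,"roll": 0,"hand": 5},{"x": 0,"y": 0,"z": 0,"roll": 0,"hand": 5}]'

```text
time: 9.7
position: [0.5814, -0.1775, 0.3171]
tool_rot: [-1.982, -2.437, 0.0]
ft_force: [-0.5, -0.3, -2.9]
grip_width: 0.161
grip_force: 20.0
```

>>> send_rows --rows '[{"x": 0,"y": 0,"z": -1,"roll": 0,"hand": 5},{"x": 0,"y": 0,"z": -1,"roll": 0,"hand": 5},{"x": 0,"y": 0,"z": 0,"roll": 0,"hand": 5}]'

```text
time: 10.0
position: [0.5815, -0.1775, 0.3151]
tool_rot: [-1.982, -2.437, 0.0]
ft_force: [-0.5, 1.3, -2.0]
grip_width: 0.161
grip_force: 20.0
```

>>> send_rows --rows '[{"x": 0,"y": 0,"z": -1,"roll": 0,"hand": 5},{"x": 0,"y": 0,"z": -1,"roll": 0,"hand": 5},{"x": 0,"y": 0,"z": 0,"roll": 0,"hand": 5}]'

```text
time: 10.3
position: [0.5816, -0.1776, 0.3137]
tool_rot: [1.982, 2.437, 0.001]
ft_force: [0.2, 0.7, 0.1]
grip_width: 0.159
grip_force: 20.0
```

>>> send_rows --rows '[{"x": 0,"y": 0,"z": -1,"roll": 0,"hand": 5},{"x": 0,"y": 0,"z": -1,"roll": 0,"hand": 5},{"x": 0,"y": 0,"z": 0,"roll": 0,"hand": 5}]'

```text
time: 10.6
position: [0.5816, -0.1777, 0.3135]
tool_rot: [1.981, 2.437, 0.002]
ft_force: [-3.7, 1.0, 8.9]
grip_width: 0.158
grip_force: 20.0
```

>>> send_rows --rows '[{"x": 0,"y": 0,"z": 1,"roll": 0,"hand": 5},{"x": 1,"y": 0.2,"z": 0,"roll": 0,"hand": 16},{"x": 1,"y": 0.2,"z": 0,"roll": 0,"hand": 18},{"x": 1,"y": 0.2,"z": 0,"roll": 0,"hand": 20},{"x": 1,"y": 0.2,"z": 0,"roll": 0,"hand": 22},{"x": 1,"y": 0.2,"z": 0,"roll": 0,"hand": 24},{"x": 0,"y": 0,"z": 0,"roll": 0,"hand": 24}]'

```text
time: 11.3
position: [0.5867, -0.1764, 0.3121]
tool_rot: [-1.982, -2.438, 0.0]
ft_force: [0.9, -0.1, 0.2]
grip_width: 0.271
grip_force: 0.1
```

```bash
python3 - <<'E'
from h import *
a=grab('scene','s6');b=grab('wrist','w6')
s=get_state();print(s['time'],s['position'],np.degrees(2*np.arctan2(s['tool_rot'][1],s['tool_rot'][0])),s['ft_force'],s['grip_width']*87)
cv2.imwrite('pics/sw6.png',np.vstack([cv2.resize(a[80:190,130:270],(560,440),interpolation=cv2.INTER_CUBIC),b[150:310]]))
E
```

```text
11.4 [ 0.58650091 -0.17652067  0.31216864] -258.2289149273004 [-0.46599355  0.14411787 -0.61941122] 24.05481158828007
```

View pics/sw6.png

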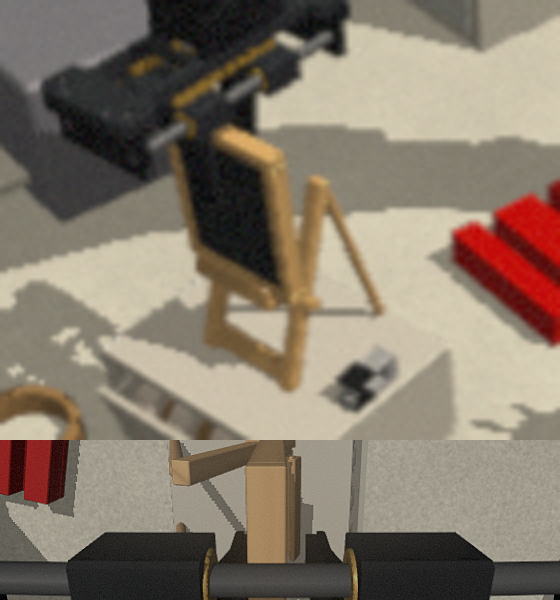

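The slate's foot sits behind the lip and the slate leans lightly on the rear finger (top edge at (265,140), lip at (235,285)). I'll ease it back by retreating that finger.

>>> send_rows --rows '[{"x": 0,"y": 0,"z": 0,"roll": 0,"hand": 28},{"x": 0,"y": 0,"z": 0,"roll": 0,"hand": 32},{"x": 0,"y": 0,"z": 0,"roll": 0,"hand": 36},{"x": 0,"y": 0,"z": 0,"roll": 0,"hand": 40},{"x": 0,"y": 0,"z": 0,"roll": 0,"hand": 44},{"x": 0,"y": 0,"z": 0,"roll": 0,"hand": 48},{"x": 0,"y": 0,"z": 0,"roll": 0,"hand": 52},{"x": -2,"y": -0.4,"z": 0,"roll": 0,"hand": 52},{"x": -2,"y": -0.4,"z": 0,"roll": 0,"hand": 52},{"x": -2,"y": -0.4,"z": 0,"roll": 0,"hand": 52}]'

```text
time: 12.4
position: [0.5802, -0.1779, 0.3123]
tool_rot: [1.982, 2.437, -0.0]
ft_force: [-0.2, -0.1, 0.0]
grip_width: 0.596
grip_force: 0.1
```

>>> send_rows --rows '[{"x": -2,"y": -0.4,"z": 0,"roll": 0,"hand": 52},{"x": -2,"y": -0.4,"z": 0,"roll": 0,"hand": 52},{"x": -2,"y": -0.4,"z": 0,"roll": 0,"hand": 52},{"x": -2,"y": -0.4,"z": 0,"roll": 0,"hand": 52},{"x": -2,"y": -0.4,"z": 0,"roll": 0,"hand": 52},{"x": -2,"y": -0.4,"z": 0,"roll": 0,"hand": 52},{"x": 0,"y": 0,"z": 0,"roll": 0,"hand": 52}]'

```text
time: 13.1
position: [0.5682, -0.1803, 0.3123]
tool_rot: [-1.982, -2.437, -0.0]
ft_force: [0.2, 0.3, 0.6]
grip_width: 0.596
grip_force: 0.3
```

```bash
python3 - <<'E'
from h import *
a=grab('scene','s7');b=grab('wrist','w7')
s=get_state();print(s['time'],s['position'],s['ft_force'],s['grip_width']*87)
cv2.imwrite('pics/sw7.png',np.vstack([cv2.resize(a[80:190,130:270],(560,440),interpolation=cv2.INTER_CUBIC),b[150:310]]))
E
```

```text
13.2 [ 0.56847682 -0.18016303  0.31240081] [-0.77005031 -1.16855465  0.47033042] 52.32768225032225
```

View pics/sw7.png

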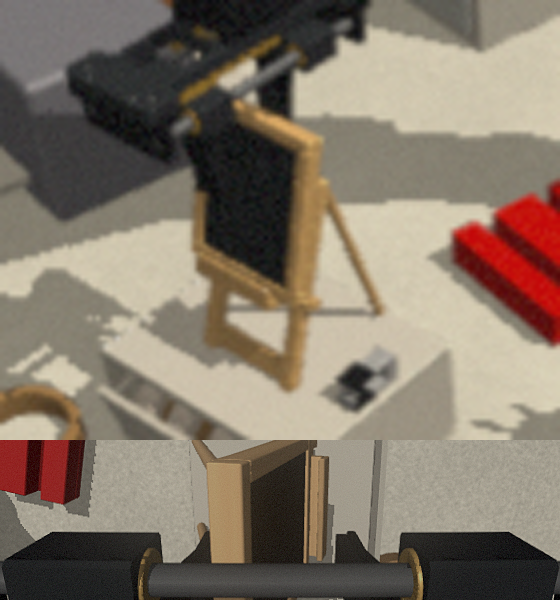

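The slate leans most of the way back (top edge at (265,125)), with its top back edge still resting on the rear finger by my geometry. I'll retreat further.

>>> send_rows --rows '[{"x": -1.5,"y": -0.3,"z": 0,"roll": 0,"hand": 52},{"x": -1.5,"y": -0.3,"z": 0,"roll": 0,"hand": 52},{"x": -1.5,"y": -0.3,"z": 0,"roll": 0,"hand": 52},{"x": -1.5,"y": -0.3,"z": 0,"roll": 0,"hand": 52},{"x": -1.5,"y": -0.3,"z": 0,"roll": 0,"hand": 52},{"x": -1.5,"y": -0.3,"z": 0,"roll": 0,"hand": 52},{"x": -1.5,"y": -0.3,"z": 0,"roll": 0,"hand": 52},{"x": -1.5,"y": -0.3,"z": 0,"roll": 0,"hand": 52},{"x": -1.5,"y": -0.3,"z": 0,"roll": 0,"hand": 52},{"x": -1.5,"y": -0.3,"z": 0,"roll": 0,"hand": 52}]'

```text
time: 14.2
position: [0.5534, -0.1831, 0.3123]
tool_rot: [1.982, 2.437, 0.0]
ft_force: [-0.1, 0.4, 0.9]
grip_width: 0.596
grip_force: 0.0
```

```bash
cat > m.py <<'E'
from h import *
import sys
F=np.array([.599,-.174,.09]);a=np.radians(11.8);x=np.array([np.cos(a),np.sin(a),0]);y=np.array([-x[1],x[0],0])
def pt(d,s,l): return F+x*(d*np.cos(.35)-s*np.sin(.35))/1e3+y*l/1e3+np.array([0,0,1])*(s*np.cos(.35)+d*np.sin(.35))/1e3
def measure(n):
    b=cv2.imread(f'pics/{n}.png'); h=cv2.cvtColor(b,cv2.COLOR_BGR2HSV)
    pts=[pt(14,193,50),pt(0,193,50),pt(14,193,-50),pt(0,193,-50)]
    print('predicted px',proj(n,pts).round(1).tolist())
    m=cv2.inRange(h,(8,50,90),(25,200,255))
    for c in cv2.findContours(m,0,1)[0]:
        if cv2.contourArea(c)>150: print(cv2.contourArea(c),cv2.approxPolyDP(c,4,True)[:,0].tolist())
E
python3 - <<'E'
from m import *
grab('wrist','w8');s=get_state();print(s['time'],s['position'],s['ft_force'],s['grip_force'])
measure('w8')
E
```

```text
14.25 [ 0.55316525 -0.18331004  0.31235587] [-1.31765181 -0.23518798  0.38244617] 0.0
predicted px [[261.3, 169.7], [226.1, 167.7], [264.6, 402.2], [235.2, 393.9]]
5468.0 [[160, 351], [169, 352], [175, 345], [206, 352], [230, 352], [234, 346], [271, 353], [291, 352], [295, 346], [324, 352], [352, 352], [354, 346], [402, 352], [403, 345], [462, 350], [461, 343], [520, 349], [518, 343], [559, 347], [559, 341], [546, 331], [340, 342], [293, 340], [291, 334], [287, 341], [263, 339], [261, 308], [232, 308], [232, 340], [166, 340]]
264.5 [[408, 259], [417, 282], [415, 321], [422, 286], [415, 262]]
1229.0 [[349, 166], [333, 167], [334, 266], [335, 244], [345, 243]]
5251.5 [[333, 143], [295, 142], [294, 151], [245, 166], [210, 148], [227, 171], [226, 272], [262, 272], [261, 206], [266, 205], [261, 198], [266, 196], [261, 196], [261, 174], [265, 184], [263, 174], [269, 172], [269, 191], [273, 181], [277, 186], [271, 181], [273, 169], [309, 155], [312, 160], [316, 152], [319, 160], [325, 155], [324, 161], [331, 153], [327, 272]]
```

The slate's top edge is within about 1 px of where a seated slate should appear, with the fingers clear. I'll lift out, then give a gentle push from the front to seat the foot.

>>> send_rows --rows '[{"x": 0,"y": 0,"z": 10,"roll": 0,"hand": 52},{"x": 0,"y": 0,"z": 20,"roll": 0,"hand": 52},{"x": 0,"y": 0,"z": 30,"roll": 0,"hand": 52},{"x": 0,"y": 0,"z": 15,"roll": 0,"hand": 20},{"x": 30,"y": 6.3,"z": 0,"roll": 0,"hand": 0},{"x": 30,"y": 6.3,"z": 0,"roll": 0,"hand": 0},{"x": 5,"y": 1,"z": 0,"roll": 0,"hand": 0},{"x": 0,"y": 0,"z": 0,"roll": 0,"hand": 0},{"x": 0,"y": 0,"z": 0,"roll": 0,"hand": 0}]'

```text
time: 15.15
position: [0.6177, -0.1704, 0.3873]
tool_rot: [-1.983, -2.436, 0.002]
ft_force: [-1.2, -0.1, -0.2]
grip_width: 0.136
grip_force: 0.0
```

```bash
python3 - <<'E'
from m import *
grab('wrist','w9');s=get_state();print(s['time'],s['position'],s['ft_force'],s['grip_width']*87)
p=np.array(s['position'])-F;print('easel xy',p@x,p@y)
measure('w9')
E
```

```text
15.2 [ 0.61751428 -0.17059349  0.38759009] [0.06212905 0.26695776 0.46771826] 7.952123080678753
easel xy 0.018819645676516623 -0.0004515771342255341
predicted px [[150.1, 148.2], [130.2, 147.5], [165.0, 309.8], [146.9, 305.7]]
4761.0 [[474, 350], [460, 333], [322, 335], [322, 340], [74, 337], [62, 350], [81, 344], [109, 351], [133, 351], [140, 345], [184, 352], [189, 345], [245, 352], [248, 346], [305, 353], [308, 346], [367, 352], [368, 346], [427, 351], [427, 345]]
303.0 [[320, 257], [328, 322], [331, 280], [328, 261]]
4986.0 [[261, 137], [219, 134], [132, 149], [140, 242], [165, 241], [161, 162], [237, 147], [237, 244], [243, 250], [241, 169], [243, 173], [245, 167], [246, 231], [255, 234], [253, 155], [259, 153], [253, 151], [262, 147]]
```

>>> send_rows --rows '[{"x": 0,"y": 0,"z": -35,"roll": 0,"hand": 0},{"x": 0,"y": 0,"z": -40,"roll": 0,"hand": 0},{"x": 0,"y": 0,"z": -26,"roll": 0,"hand": 0},{"x": -8,"y": -1.7,"z": 0,"roll": 0,"hand": 0},{"x": -8,"y": -1.7,"z": 0,"roll": 0,"hand": 0},{"x": -6,"y": -1.2,"z": 0,"roll": 0,"hand": 0},{"x": -3,"y": -0.6,"z": 0,"roll": 0,"hand": 0},{"x": -2,"y": -0.4,"z": 0,"roll": 0,"hand": 0},{"x": 0,"y": 0,"z": 0,"roll": 0,"hand": 0}]'

```text
time: 16.1
position: [0.5916, -0.1753, 0.2872]
tool_rot: [1.981, 2.436, 0.002]
ft_force: [-0.1, 0.1, -0.4]
grip_width: 0.009
grip_force: 0.0
```

>>> send_rows --rows '[{"x": -1,"y": -0.2,"z": 0,"roll": 0,"hand": 0},{"x": -1,"y": -0.2,"z": 0,"roll": 0,"hand": 0},{"x": 0,"y": 0,"z": 0,"roll": 0,"hand": 0}]'

```text
time: 16.4
position: [0.5895, -0.1755, 0.2862]
tool_rot: [-1.982, -2.437, 0.0]
ft_force: [0.4, 0.8, 0.7]
grip_width: 0.006
grip_force: 0.0
```

>>> send_rows --rows '[{"x": -1,"y": -0.2,"z": 0,"roll": 0,"hand": 0},{"x": -1,"y": -0.2,"z": 0,"roll": 0,"hand": 0},{"x": 0,"y": 0,"z": 0,"roll": 0,"hand": 0}]'

```text
time: 16.7
position: [0.5874, -0.1761, 0.2863]
tool_rot: [1.982, 2.437, -0.0]
ft_force: [-0.1, -0.4, 0.5]
grip_width: 0.003
grip_force: 0.0
```

>>> send_rows --rows '[{"x": -1,"y": -0.2,"z": 0,"roll": 0,"hand": 0},{"x": -1,"y": -0.2,"z": 0,"roll": 0,"hand": 0},{"x": 0,"y": 0,"z": 0,"roll": 0,"hand": 0}]'

```text
time: 17.0
position: [0.5854, -0.1764, 0.2863]
tool_rot: [1.982, 2.437, 0.0]
ft_force: [0.7, 0.3, -0.4]
grip_width: 0.001
grip_force: 0.0
```

>>> send_rows --rows '[{"x": -1,"y": -0.2,"z": 0,"roll": 0,"hand": 0},{"x": -1,"y": -0.2,"z": 0,"roll": 0,"hand": 0},{"x": 0,"y": 0,"z": 0,"roll": 0,"hand": 0}]'

```text
time: 17.3
position: [0.5834, -0.1768, 0.2863]
tool_rot: [1.982, 2.437, 0.0]
ft_force: [-0.4, 0.2, -0.7]
grip_width: 0.01
grip_force: 0.0
```

>>> send_rows --rows '[{"x": -1,"y": -0.2,"z": 0,"roll": 0,"hand": 0},{"x": -1,"y": -0.2,"z": 0,"roll": 0,"hand": 0},{"x": 0,"y": 0,"z": 0,"roll": 0,"hand": 0}]'

```text
time: 17.6
position: [0.5814, -0.1772, 0.2863]
tool_rot: [1.982, 2.437, 0.0]
ft_force: [-0.1, 0.2, 0.6]
grip_width: 0.0
grip_force: 0.0
```

>>> send_rows --rows '[{"x": -1,"y": -0.2,"z": 0,"roll": 0,"hand": 0},{"x": -1,"y": -0.2,"z": 0,"roll": 0,"hand": 0},{"x": 0,"y": 0,"z": 0,"roll": 0,"hand": 0}]'

```text
time: 17.9
position: [0.5794, -0.1776, 0.2863]
tool_rot: [1.982, 2.437, 0.0]
ft_force: [0.2, -0.0, 0.0]
grip_width: 0.005
grip_force: 0.0
```

>>> send_rows --rows '[{"x": -1,"y": -0.2,"z": 0,"roll": 0,"hand": 0},{"x": -1,"y": -0.2,"z": 0,"roll": 0,"hand": 0},{"x": 0,"y": 0,"z": 0,"roll": 0,"hand": 0}]'

```text
time: 18.2
position: [0.5774, -0.178, 0.2863]
tool_rot: [1.982, 2.437, 0.0]
ft_force: [-0.1, 0.7, -0.2]
grip_width: -0.0
grip_force: 0.0
```

>>> send_rows --rows '[{"x": -1,"y": -0.2,"z": 0,"roll": 0,"hand": 0},{"x": -1,"y": -0.2,"z": 0,"roll": 0,"hand": 0},{"x": 0,"y": 0,"z": 0,"roll": 0,"hand": 0}]'

```text
time: 18.5
position: [0.5765, -0.1779, 0.2866]
tool_rot: [1.98, 2.436, 0.003]
ft_force: [5.0, 1.1, -0.4]
grip_width: 0.006
grip_force: 1.9
```

>>> send_rows --rows '[{"x": -1,"y": -0.2,"z": 0,"roll": 0,"hand": 0},{"x": 0,"y": 0,"z": 0,"roll": 0,"hand": 0},{"x": 0,"y": 0,"z": 0,"roll": 0,"hand": 0}]'

```text
time: 18.8
position: [0.5762, -0.1779, 0.2868]
tool_rot: [1.978, 2.436, 0.004]
ft_force: [7.5, -0.6, -1.9]
grip_width: 0.005
grip_force: 2.9
```

>>> send_rows --rows '[{"x": 2,"y": 0.4,"z": 0,"roll": 0,"hand": 0},{"x": 10,"y": 2,"z": 0,"roll": 0,"hand": 0},{"x": 25,"y": 5,"z": 0,"roll": 0,"hand": 0},{"x": 0,"y": 0,"z": 35,"roll": 0,"hand": 0},{"x": 0,"y": 0,"z": 40,"roll": 0,"hand": 0},{"x": 0,"y": 0,"z": 26,"roll": 0,"hand": 0},{"x": 0,"y": 0,"z": 0,"roll": 0,"hand": 0},{"x": 0,"y": 0,"z": 0,"roll": 0,"hand": 0}]'

```text
time: 19.6
position: [0.6115, -0.1714, 0.3871]
tool_rot: [-1.982, -2.437, 0.001]
ft_force: [-0.1, 0.2, -0.7]
grip_width: 0.008
grip_force: 0.0
```

```bash
python3 - <<'E'
from m import *
grab('wrist','wA');grab('scene','sA');s=get_state();print(s['time'],s['position'],s['ft_force'])
measure('wA')
# small slate + staple remover unchanged: compare scene images away from the arm
a=cv2.imread('pics/s7.png');b=cv2.imread('pics/sA.png');d=cv2.absdiff(a,b).max(2)>60
print('diff small slate',d[210:285,265:345].sum(),'staple',d[165:185,210:232].sum(),'unit front',d[170:215,150:240].sum())
E
```

```text
19.7 [ 0.61110876 -0.17087135  0.38563206] [ 0.07534471  0.10095311 -0.01050791]
predicted px [[161.2, 148.7], [141.0, 148.0], [174.7, 310.5], [156.3, 306.4]]
4599.0 [[445, 351], [433, 333], [295, 335], [291, 341], [46, 337], [34, 349], [46, 342], [76, 350], [107, 344], [152, 352], [160, 345], [192, 352], [215, 352], [219, 346], [276, 352], [280, 346], [328, 352], [330, 346], [389, 352], [389, 345]]
218.5 [[299, 259], [301, 322]]
798.5 [[249, 151], [252, 231], [262, 234], [261, 156], [266, 154]]
3662.0 [[267, 137], [224, 135], [177, 145], [168, 140], [163, 147], [142, 150], [150, 242], [168, 242], [166, 209], [170, 220], [174, 215], [169, 214], [171, 157], [180, 161], [236, 149], [235, 144], [241, 148], [243, 140], [248, 242], [247, 149], [252, 149], [247, 138], [256, 149], [264, 148]]
diff small slate 0 staple 0 unit front 0
```

```bash
python3 -c "from bench import *; print(close_job())"
```

```text
the job is handed in; nothing more can be done
None
```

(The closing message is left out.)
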